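Latch test of push-button switches

ROBOT

A 6-joint arm with a two-finger parallel gripper is mounted at the origin on a cart in front of the work surface, level with it; the furniture and walls round the work are solid. World frame = base frame: x ahead of the robot, y to its left, z up, the work surface at z = 0. Lengths are in m, angles in rad, forces in N, time in s.
With the tool pointing down it reaches from about 0.35 to 0.975 m from the base axis. Payload 4.9 kg.
Tool frame: the origin (TCP) lies midway between the tips of the shut fingers; the grasp point (between the pads) lies 19 mm behind it; z points along the fingers, y is the line along which they close (so a half turn about z gives the same grasp; the last joint's range is limited). The gripper opens to 85 mm and grips with 20 to 120 N. Pads are 22 mm wide; open, the fingers measure 114 mm over their backs; the gripper's body (76 mm by 85 mm) begins 54 mm behind the grasp point. The pads swing forward as they close: fully open they stand 13 mm farther back than shut.
Start: joints at [1.098, 0.053, 1.613, -0, 1.476, -0.119], TCP at [0.217, 0.586, 0.231] pointing down, gripper open.
Joint ranges: [-3.01, 3.01], [-1.01, 2.22], [0.06, 2.58], [-1.02, 4.17], [0.09, 2.62], [-3.14, 3.14]. Speed limits (rad/s): [2.57, 2.57, 3.14, 3.14, 3.14, 3.14].

INTERFACE

Orientations are given as a unit quaternion [w, x, y, z].
In Python, from plant import manip gives the robot as it stands.
- The arm moves only by the tool shift_gripper, called after "Emit:" as name(argument=value, ...) on one line, values as JSON. Schema: {"type":"object","properties":{"segments":{"type":"string"},"only":{"type":"string"},"quiet":{"type":"boolean"},"lines":{"type":"string"}},"required":["segments"],"additionalProperties":false}. segments is a string of 1 to 5 rows, parted by a bar, with the numbers parted by spaces; each row has 7 numbers: the opening from 0.0 (shut) to 1.0 (fully open), then dx, dy, dz in shares of the most that a row can go, 1 being 62.5 mm, then a rotation vector rx, ry, rz in rad; each row shifts and turns the commanded pose from where the row before left it, along the tool's axes as they then stand; what a row does not reach is not made up. A row lasts 1/8 s, in which the tool goes at most 0.0625 m and 0.188 rad, less where a joint would pass 70% of its speed; a pose out of reach is approached as far as the arm can. The fingers move at their own pace and stop on an object; the grip force is fixed at half the most. Time passes only in rows, so rows that do not move let the fingers close. The tool returns the time, the measured TCP pose, the force, the opening and the grip force at its end. only (a regular expression) keeps the lines of the reply that match it, lines (a string "A,B") keeps lines A to B, and quiet returns only ok. Input that does not fit is refused with a message, and nothing moves.
- manip.state(): the state, without advancing time (a new reading comes with each control period).
- manip.grab_frame(name): name is "scene" or "top" or "wrist"; returns the picture (420x560x3 uint8, red, green, blue); there is no depth.
- manip.camera_params(name): a dict with "intrinsics" (3x3 intrinsics, pixels), "xyz" and "orientation" of the camera in the world. Camera axes: x right, y down, z forward; pixel columns grow to the right and rows downward; lengths in m; the calibration is good to about 2 mm. A picture is of the moment at which its call begins: read the wrist's pose just before it. camera_params takes no time and is no camera call; for the wrist camera it gives the pose at the moment of the call.
- manip.job_done(): hands the job in; it is judged then, once.
The state is a dict: "time": time; "joint_pos": joint angles; "joint_vel": joint speeds; "joint_efforts": joint torques, N m; "tool_pos": TCP position; "tool_rot": TCP orientation; "contact_force": force on the tool from outside, world axes, zero at the start; "ft_torque": the same for the moment, N m; "gripper_width": opening from 0.0 (shut) to 1.0 (fully open); "grasp_force": force on a finger pad.
Only numpy, scipy, OpenCV 4.12 (cv2) and the standard library are available. Lean on these libraries where they do the work, as an engineer would, in place of code of your own. Each camera call takes 0.05 s, during which the arm holds its last target. There are 200 camera calls.

TASK

Test the three push-button switch boxes by pressing each button fully in and letting go. Leave those whose button stays in standing where they are, buttons in; put any whose button springs back out into the reject box, through the sprung flap in its top, so that the flap shuts again over it. Test a switch before you reject it, and leave the other things on the bench where they are.

Things in the scene. Friction and masses are not known exactly. Their poses are not given: they have to be found in the camera images.
- switch_1: grey plastic push-button switch box, housing 58 mm (its x) by 54 mm (its y) by 56 mm high, standing loose and upright, mass about 0.25 kg; on top a black round mushroom head 40 mm across whose top is 84 mm above the worktop when out and 72 mm when pushed right in. Origin: centre of the underside. All three switch boxes look alike; only pressing shows which latch
- button_1 (a joint): travel of the push button of switch_1: 0 = out, 0.012 m = fully in (straight down). Pressing takes about 2.5 to 4.5 N, the bottom is a hard stop. A sound one stays as far in as it was pushed (0.012 after a full press) when let go; one that does not latch springs back to 0.
- button_1_top (a point): centre of the top face of the mushroom head of switch_1; moves down 12 mm with it
- switch_2: grey plastic push-button switch box, housing 58 mm (its x) by 54 mm (its y) by 56 mm high, standing loose and upright, mass about 0.25 kg; on top a black round mushroom head 40 mm across whose top is 84 mm above the worktop when out and 72 mm when pushed right in. Origin: centre of the underside. All three switch boxes look alike; only pressing shows which latch
- button_2 (a joint): travel of the push button of switch_2: 0 = out, 0.012 m = fully in (straight down). Pressing takes about 2.5 to 4.5 N, the bottom is a hard stop. A sound one stays as far in as it was pushed (0.012 after a full press) when let go; one that does not latch springs back to 0.
- button_2_top (a point): centre of the top face of the mushroom head of switch_2; moves down 12 mm with it
- switch_3: grey plastic push-button switch box, housing 58 mm (its x) by 54 mm (its y) by 56 mm high, standing loose and upright, mass about 0.25 kg; on top a black round mushroom head 40 mm across whose top is 84 mm above the worktop when out and 72 mm when pushed right in. Origin: centre of the underside. All three switch boxes look alike; only pressing shows which latch
- button_3 (a joint): travel of the push button of switch_3: 0 = out, 0.012 m = fully in (straight down). Pressing takes about 2.5 to 4.5 N, the bottom is a hard stop. A sound one stays as far in as it was pushed (0.012 after a full press) when let go; one that does not latch springs back to 0.
- button_3_top (a point): centre of the top face of the mushroom head of switch_3; moves down 12 mm with it
- reject_box: white sheet-metal box, 112 mm (its x) by 132 mm (its y) by 185 mm high with its 15 mm feet, fixed; walls 5 mm, inner floor 20 mm above the worktop. Its whole top is a sprung steel flap in two leaves, each 49 mm (x) by 118 mm (y), meeting in the middle and lying 6 mm below the rim; they swing down. Origin: centre of the underside; its x points away from the robot
- mouth (a point): centre of the reject box's mouth (102 by 122 mm inside), at rim height, 185 mm above the worktop
- flap_near (a joint): angle of the flap leaf hinged along the box's near (-x) wall: 0 = shut (level), up to 1.5 rad as its free edge is pushed down into the box. A light spring (0.012 to 0.02 N m) shuts it by itself; a switch box lowered on the middle of the mouth pushes both leaves open and falls through when let go
- flap_far (a joint): the same for the leaf hinged along the far (+x) wall. Below the hanging leaves there is room for a whole switch box, standing or lying
- marker: bystander: marker pen lying with its length towards the robot among the switch boxes, 110 mm long, 16 mm high
- sample_bottle: bystander: milky sample bottle, 50 mm across, 90 mm high, among the switch boxes
- white_dish: bystander: white porcelain dish, 66 mm across, 18 mm high
- timer: bystander: small white timer standing on edge, 22 x 66 x 62 mm
- rubber_cone: bystander: dark rubber cone, 72 mm across, 47 mm high, in front of the reject box
- paper_holder: obstacle, fixed: paper-roll holder to the right of the switch boxes, 90 mm across and 320 mm tall, standing at about x 0.476, y -0.435 (its wire foot is 170 mm across, 12 mm high)
- overhead_stirrer: obstacle, fixed: overhead stirrer; its stand base is 19 mm high and reaches from x 0.47 to 0.60, y 0.045 to 0.235; its column, 13 mm thick and 590 mm tall, stands at x 0.486, y 0.08, and its motor and shaft hang behind the column's line (x above 0.48, y -0.03 to 0.06). Pass in front of it (x below about 0.42) when crossing from one side to the other

How it is judged:
By the outcome, as a careful person would: the job done as asked, in the order asked, and still so for the second after the job is handed in, with the robot touching nothing.
It also fails if it takes over 64 s, if anything falls off the work surface, if the arm or the gripper's body presses on something with over 40 N, if the wrist force passes 120 N, or if a joint passes its speed limit or range.

## Working session

There is one attempt and no reset: what is moved stays moved. The work goes in short steps, Python scripts to look and compute and a tool call to move; the robot and the scene stay as the last step left them, time stands still between calls to the robot, and variables do not carry over. Pictures are saved under pics/ and viewed, at most 10 in all, crops included, and the job is handed in when it is done.

```bash
ls; mkdir -p pics; python3 - <<'E'
from plant import manip
import cv2,numpy as np
np.set_printoptions(precision=4,suppress=True)
for n in("top","scene"):
    cv2.imwrite(f"pics/{n}0.png",manip.grab_frame(n)[:,:,::-1])
    print(n,manip.camera_params(n))
s=manip.state();print(s)
E
```

```text
pics
plant.py
top {'intrinsics': array([[512.857 ,   0.    , 281.9207],
       [  0.    , 512.857 , 204.1528],
       [  0.    ,   0.    ,   1.    ]]), 'xyz': array([0.1982, 0.0671, 1.7929]), 'orientation': array([-0.0653,  0.7108, -0.6975,  0.0632])}
scene {'intrinsics': array([[477.0297,   0.    , 281.461 ],
       [  0.    , 477.0297, 213.4091],
       [  0.    ,   0.    ,   1.    ]]), 'xyz': array([-0.7801, -0.5704,  0.9678]), 'orientation': array([-0.4236,  0.7354, -0.4552,  0.2693])}
{'time': 0.1, 'joint_pos': array([ 1.098 ,  0.0533,  1.6142,  0.    ,  1.476 , -0.119 ]), 'joint_vel': array([ 0.0002, -0.0005, -0.0046,  0.0003, -0.0026, -0.0016]), 'joint_efforts': array([ -0.0003, -39.4903, -37.1362,  -0.0001,   0.0039,  -0.    ]), 'tool_pos': array([0.2163, 0.5858, 0.2302]), 'tool_rot': array([-0.0003,  0.176 ,  0.9844, -0.0009]), 'contact_force': array([ 0.3779,  0.0119, -0.3209]), 'ft_torque': array([-0.0126, -0.059 ,  0.0139]), 'grasp_force': 0.0, 'gripper_width': 1.0009123970070435}
```

View pics/top0.png

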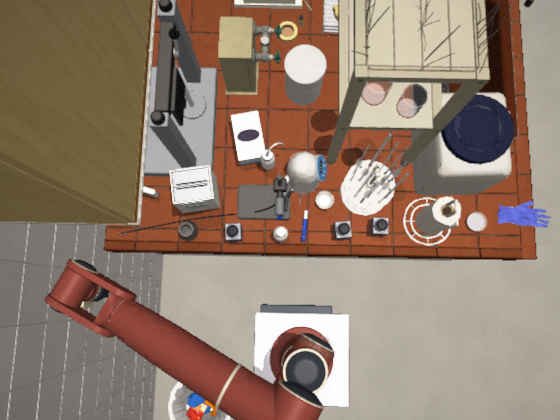

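View pics/scene0.png

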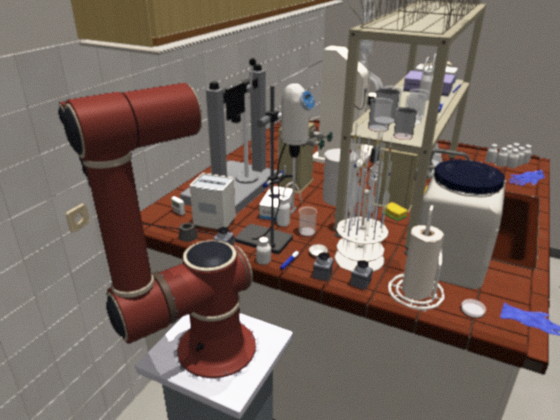

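The top view shows switches near (233,231), (343,230) and (380,226), the reject box near (195,188), the cone at (187,230), the bottle at (281,234) and the marker at (305,225). I'll enlarge this area to measure.

```bash
cat > h.py <<'E'
import numpy as np,cv2
from scipy.spatial.transform import Rotation as R
from plant import manip
np.set_printoptions(precision=4,suppress=True)
def rot(q): return R.from_quat(q,scalar_first=True)
def ray(p,uv,z):
    d=rot(p["orientation"]).apply(np.linalg.inv(p["intrinsics"])@[*uv,1]); c=p["xyz"]
    return c+d*(z-c[2])/d[2]
def go(target,yaw=None):
    """offset in tool axes to a world TCP target; yaw = world angle of tool y (closing line)"""
    s=manip.state(); r=rot(s["tool_rot"])
    print("tcp",s["tool_pos"],"tool y ang",np.degrees(np.arctan2(*r.as_matrix()[[1,0],1])),"t",s["time"])
    print("tool-axes shift",r.inv().apply(np.array(target)-s["tool_pos"]))
E
python3 - <<'E'
from h import *
im=cv2.imread("pics/top0.png")
a=cv2.resize(im[160:250,140:240],None,fx=5,fy=5,interpolation=cv2.INTER_CUBIC)
b=cv2.resize(im[205:250,325:400],None,fx=6,fy=6,interpolation=cv2.INTER_CUBIC)
cv2.imwrite("pics/a.png",a)
o=np.zeros((580,780,3),np.uint8);o[:450,:500]=a
b=cv2.resize(im[205:245,325:400],None,fx=7,fy=7,interpolation=cv2.INTER_CUBIC)
c=np.zeros((600,800,3),np.uint8)
c[:300,:333]=cv2.resize(im[160:250,140:240],(333,300),interpolation=cv2.INTER_CUBIC)
c[300:580,:525]=b
cv2.imwrite("pics/b.png",b)
p=manip.camera_params("top")
for n,uv,z in [("s1",(233,231),.084),("s2",(343,230),.084),("s3",(380,226),.084),("bottle",(281,234),.09),("box",(193,186),.185),("marker",(305,225),.016)]: print(n,ray(p,uv,z))
E
```

```text
s1 [0.4179 0.2375 0.084 ]
s2 [ 0.4283 -0.1316  0.084 ]
s3 [ 0.4442 -0.2559  0.084 ]
bottle [0.4101 0.0762 0.09  ]
box [0.5479 0.3611 0.185 ]
marker [ 0.4526 -0.0067  0.016 ]
```

View pics/a.png

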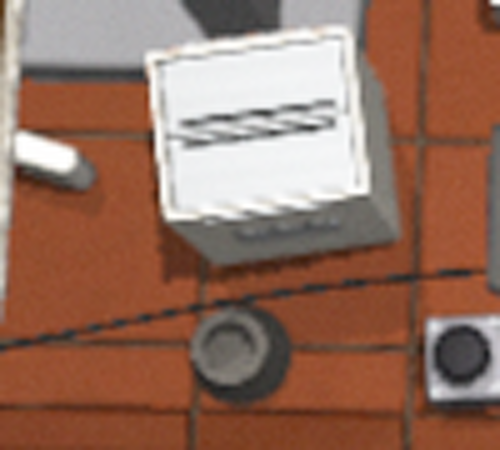

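View pics/b.png

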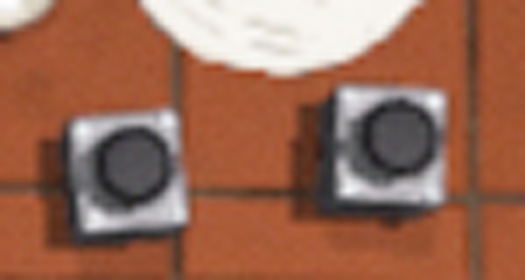

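Crop a shows the rim corners at (150,58), (352,30), (370,188) and (165,215), and head 1 at (461,353). Crop b shows head 2 at (133,165) and head 3 at (399,137). Housing edges there are near (68,117)-(175,108) and (337,88)-(445,93).

```bash
python3 - <<'E'
from h import *
p=manip.camera_params("top")
A=lambda u,v:(u/5+140-.4,v/5+160-.4)
B=lambda u,v:(u/7+325-.43,v/7+205-.43)
c=np.array([ray(p,A(*q),.185) for q in[(150,58),(352,30),(370,188),(165,215)]]);print("box",c.mean(0));e=c-np.roll(c,-1,0);print(e,np.degrees(np.arctan2(e[:,1],e[:,0])))
for n,uv in[("1",A(461,353)),("2",B(133,165)),("3",B(399,137))]:print(n,ray(p,uv,.083))
for q in([(68,117),(175,108),(187,222),(78,235)],[(337,88),(445,93),(443,207),(335,200)]):
    c=np.array([ray(p,B(*k),.056) for k in q]);e=c-np.roll(c,-1,0);print(c.mean(0),np.linalg.norm(e,axis=1),np.degrees(np.arctan2(e[:,1],e[:,0])))
go([.418,.239,.2])
E
```

```text
box [0.5542 0.3663 0.185 ]
[[-0.0211  0.1295  0.    ]
 [ 0.1039  0.0161  0.    ]
 [ 0.02   -0.13    0.    ]
 [-0.1028 -0.0156  0.    ]] [  99.2334    8.8276  -81.2541 -171.362 ]
1 [0.4207 0.2417 0.083 ]
2 [ 0.4347 -0.1336  0.083 ]
3 [ 0.4507 -0.2615  0.083 ]
[ 0.4358 -0.1339  0.056 ] [0.0526 0.0562 0.0535 0.0581] [  95.9307    5.6755  -82.1013 -175.1711]
[ 0.4498 -0.2622  0.056 ] [0.0528 0.0562 0.0525 0.0552] [ 88.3913  -2.0487 -92.6597 178.2448]
tcp [0.2163 0.5858 0.2302] tool y ang 69.72783130238433 t 0.1
tool-axes shift [-0.3094 -0.2554  0.0306]
```
Box x axis yaw ≈ +8.8°, so box y at ~98.8°. Switch 2 yaw ~+6, y at 96°; switch 3 y at 88°. Tool y at 69.7 currently. Tool down: rotation about tool z (down) by θ decreases world angle. To go to 90°: rz = -0.354 rad (-20.3°). Do rotation in the moves: 2 rows -0.177. But then axes rotate... Rotate first in place simultaneously: simpler: use row 1-2 with rotations plus shifts; compute in per-row frame. Just rotate first during movement with approximate translations, and then correct.

The rows are not in the units I measure in: shifts go in shares of 62.5 mm. I convert before sending: -0.044 m is -0.704, -0.036 m is -0.576.

Emit:
shift_gripper(segments="0 -0.704 -0.576 0 0 0 -0.177 | 0 -0.672 -0.704 0 0 0 -0.177 | 0 -0.48 -0.88 0 0 0 0 | 0 -0.48 -0.88 0 0 0 0 | 0 -0.48 -0.88 0 0 0 0")

```text
time: 0.72
tool_pos: [0.3689, 0.3202, 0.2309]
tool_rot: [-0.0, -0.0, 1.0, -0.0]
contact_force: [1.8, 0.0, 0.4]
gripper_width: 0.003
grasp_force: 0.0
```

```bash
python3 -c "
from h import *
go([.4207,.2417,.11])"
```

```text
tcp [0.3689 0.3202 0.2309] tool y ang 90.00129750788861 t 0.725
tool-axes shift [-0.0518 -0.0785  0.1209]
```

In the tool's units: -0.036 m is -0.576, 0.03 m is 0.48.

Emit:
shift_gripper(segments="0 -0.416 -0.576 0.48 0 0 0 | 0 -0.416 -0.576 0.48 0 0 0 | 0 0 0 0 0 0 0 | 0 0 0 0 0 0 0")

```text
time: 1.23
tool_pos: [0.4204, 0.2503, 0.1714]
tool_rot: [-0.0, 0.0, 1.0, 0.0]
contact_force: [-0.6, -0.2, 1.0]
gripper_width: -0.002
grasp_force: 0.0
```

```bash
python3 -c "
from h import *
go([.4207,.2417,.11])
p=manip.camera_params('wrist');im=manip.grab_frame('wrist');cv2.imwrite('pics/w1.png',im[:,:,::-1]);print(p)"
```

```text
tcp [0.4204 0.2503 0.1714] tool y ang 89.95147735413481 t 1.225
tool-axes shift [-0.0003 -0.0086  0.0614]
{'intrinsics': array([[319.8569,   0.    , 285.7493],
       [  0.    , 319.8569, 210.9893],
       [  0.    ,   0.    ,   1.    ]]), 'xyz': array([0.3364, 0.2507, 0.3145]), 'orientation': array([0.1154, 0.6978, 0.6974, 0.1157])}
```

View pics/w1.png

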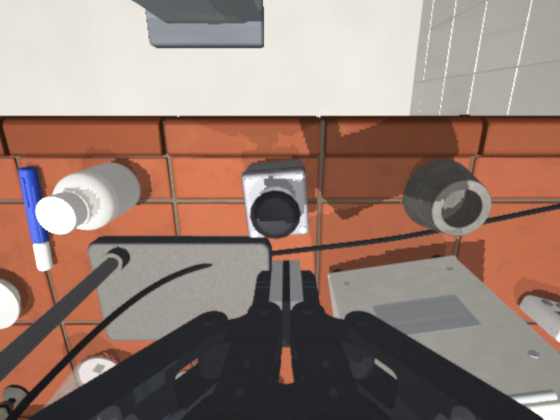

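The wrist view shows head 1 centred at (275,214). Its housing corners are near (243,173), (304,170), (308,234) and (248,238), with the cone and bottle well clear.

```bash
python3 -c "
from h import *
p=dict(intrinsics=np.array([[319.857,0,285.75],[0,319.857,210.99],[0,0,1]]),xyz=np.array([.3364,.2507,.3145]),orientation=np.array([.1154,.6978,.6974,.1157]))
t=ray(p,(275,214),.084);print(t)
c=np.array([ray(p,k,.056) for k in[(243,173),(304,170),(308,234),(248,238)]]);e=c-np.roll(c,-1,0);print(c.mean(0),np.linalg.norm(e,axis=1),np.degrees(np.arctan2(e[:,1],e[:,0])))
go([*t[:2],.09])"
```

```text
[0.4173 0.2426 0.084 ]
[0.4189 0.2423 0.056 ] [0.0501 0.0569 0.0528 0.058 ] [ -87.1815 -175.4459   94.0956    1.8428]
tcp [0.4206 0.2508 0.1721] tool y ang 90.017559712039 t 1.275
tool-axes shift [ 0.0033 -0.0083  0.0821]
```

In the tool's units: 0.05 m is 0.8, 0.038 m is 0.608.

Emit:
shift_gripper(segments="0 0.016 -0.128 0.8 0 0 0 | 0 0 0 0.608 0 0 0 | 0 0 0 0.176 0 0 0 | 0 0 0 0.032 0 0 0 | 0 0 0 0 0 0 0")

```text
time: 1.9
tool_pos: [0.4203, 0.2431, 0.0719]
tool_rot: [0.001, -0.0, 1.0, 0.001]
contact_force: [0.5, 1.2, 1.3]
gripper_width: -0.002
grasp_force: 1.0
```

Emit:
shift_gripper(segments="0 0 0 -0.08 0 0 0 | 0 0 0 0 0 0 0")

```text
time: 2.15
tool_pos: [0.4201, 0.2424, 0.0764]
tool_rot: [0.001, 0.0, 1.0, 0.0]
contact_force: [-0.1, 0.3, 0.4]
gripper_width: 0.001
grasp_force: 0.0
```

In the tool's units: 0.005 m is 0.08, 0.002 m is 0.032.

Emit:
shift_gripper(segments="0 0 0 0.08 0 0 0 | 0 0 0 0.032 0 0 0 | 0 0 0 0.016 0 0 0 | 0 0 0 0 0 0 0")

```text
time: 2.65
tool_pos: [0.4209, 0.2426, 0.0718]
tool_rot: [0.0, 0.0, 1.0, -0.0]
contact_force: [-10.7, -3.9, 25.6]
gripper_width: -0.0
grasp_force: 12.7
```

```bash
python3 -c "
from h import *
print(manip.state()['contact_force'])"
```

```text
[-10.6828  -3.9358  25.5886]
```

Emit:
shift_gripper(segments="0 0 0 -0.08 0 0 0 | 0 0 0 0 0 0 0")

```text
time: 2.9
tool_pos: [0.4196, 0.242, 0.0723]
tool_rot: [0.0, 0.0, 1.0, 0.0]
contact_force: [-0.1, 1.3, 0.2]
gripper_width: -0.004
grasp_force: 0.0
```

In the tool's units: -0.06 m is -0.96, -0.04 m is -0.64.

Emit:
shift_gripper(segments="0 0 0 -0.96 0 0 0 | 0 0.48 -0.32 -0.64 0 0 0 | 0 0.16 -0.96 0 0 0 0 | 0 0 -0.96 0 0 0 0 | 0 0 -0.96 0 0 0 0")

```text
time: 3.52
tool_pos: [0.3787, 0.0407, 0.1715]
tool_rot: [0.0, -0.0, 1.0, -0.0]
contact_force: [1.3, -0.1, -0.4]
gripper_width: 0.001
grasp_force: 0.0
```

Emit:
shift_gripper(segments="0 0 -0.96 0 0 0 0 | 0 -0.32 -0.88 0 0 0 0 | 0 -0.56 -0.64 0 0 0 0 | 0 0 0 0 0 0 0 | 0 0 0 0 0 0 0")

```text
time: 4.15
tool_pos: [0.4336, -0.1125, 0.1711]
tool_rot: [-0.001, 0.0, 1.0, 0.001]
contact_force: [-0.7, -0.0, -0.3]
gripper_width: -0.003
grasp_force: 0.0
```

```bash
python3 -c "
from h import *
go([.4347,-.1336,.09])
p=manip.camera_params('wrist');im=manip.grab_frame('wrist');cv2.imwrite('pics/w2.png',im[:,:,::-1]);print(p['xyz'],p['orientation'])"
```

```text
tcp [ 0.4336 -0.1125  0.1711] tool y ang 89.95710437571526 t 4.15
tool-axes shift [-0.0013 -0.0212  0.0811]
[ 0.3498 -0.1123  0.3144] [0.1144 0.6979 0.6975 0.1153]
```

View pics/w2.png

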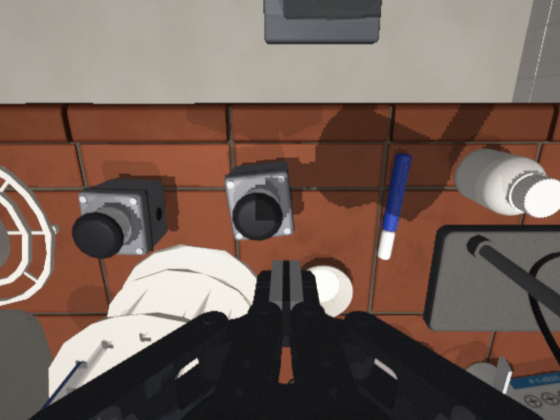

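The wrist view shows head 2 at (257,216), with housing corners (227,178), (287,173), (293,235) and (234,240). Head 3 is at (98,234).

```bash
cat >> h.py <<'E'
K=np.array([[319.857,0,285.75],[0,319.857,210.99],[0,0,1]])
E
python3 -c "
from h import *
p=dict(intrinsics=K,xyz=np.array([.3498,-.1123,.3144]),orientation=np.array([.1144,.6979,.6975,.1153]))
t=ray(p,(257,216),.084);print(t,ray(p,(98,234),.084))
c=np.array([ray(p,k,.056) for k in[(227,178),(287,173),(293,235),(234,240)]]);e=c-np.roll(c,-1,0);print(c.mean(0),np.linalg.norm(e,axis=1),np.degrees(np.arctan2(e[:,1],e[:,0])))
go([*t[:2],.09])"
```

```text
[ 0.4318 -0.134   0.084 ] [ 0.4466 -0.2582  0.084 ]
[ 0.4341 -0.1336  0.056 ] [0.0496 0.0553 0.0521 0.0557] [ -85.2015 -174.5023   95.1956    2.9445]
tcp [ 0.4336 -0.1121  0.1715] tool y ang 90.00959912376248 t 4.2
tool-axes shift [ 0.0017 -0.0219  0.0815]
```

In the tool's units: 0.045 m is 0.72, 0.04 m is 0.64.

Emit:
shift_gripper(segments="0 0 -0.336 0.64 0 0 0 | 0 0 0 0.72 0 0 0 | 0 0 0 0.224 0 0 0 | 0 0 0 0.064 0 0 0 | 0 0 0 0 0 0 0")

```text
time: 4.82
tool_pos: [0.4347, -0.1329, 0.0728]
tool_rot: [-0.0, -0.001, 1.0, 0.0]
contact_force: [-7.9, 4.2, 15.3]
gripper_width: 0.003
grasp_force: 7.5
```

Emit:
shift_gripper(segments="0 0 0 -0.096 0 0 0 | 0 0 0 0 0 0 0")

```text
time: 5.08
tool_pos: [0.4353, -0.1336, 0.0772]
tool_rot: [0.001, -0.0, 1.0, -0.0]
contact_force: [-1.5, 1.9, 2.7]
gripper_width: -0.002
grasp_force: 1.7
```

In the tool's units: 0.004 m is 0.064, 0.003 m is 0.048.

Emit:
shift_gripper(segments="0 0 0 0.064 0 0 0 | 0 0 0 0.048 0 0 0 | 0 0 0 0.016 0 0 0 | 0 0 0 0 0 0 0")

```text
time: 5.58
tool_pos: [0.4358, -0.1339, 0.0716]
tool_rot: [0.0, 0.0, 1.0, 0.0]
contact_force: [-10.8, 6.6, 27.9]
gripper_width: 0.003
grasp_force: 14.5
```

Emit:
shift_gripper(segments="0 0 0 -0.128 0 0 0 | 0 0 0 0 0 0 0")

```text
time: 5.82
tool_pos: [0.4351, -0.1339, 0.0759]
tool_rot: [0.001, 0.0, 1.0, -0.0]
contact_force: [1.3, 2.1, 3.5]
gripper_width: -0.004
grasp_force: 1.8
```

Emit:
shift_gripper(segments="0 0 0 -0.064 0 0 0 | 0 0 0 0 0 0 0")

```text
time: 6.08
tool_pos: [0.4347, -0.134, 0.0794]
tool_rot: [0.0, 0.0, 1.0, -0.0]
contact_force: [1.6, 1.7, 3.2]
gripper_width: -0.003
grasp_force: 1.5
```

Switch 2 still pushes with about 3 N when the tool lifts, so it springs back. Next is switch 3.

Emit:
shift_gripper(segments="0 0 0 -0.8 0 0 0 | 0 -0.096 -0.96 0 0 0 0 | 0 -0.096 -0.96 0 0 0 0 | 0 0 -0.096 0.48 0 0 0 | 0 0 0 0 0 0 0")

```text
time: 6.7
tool_pos: [0.4434, -0.259, 0.0954]
tool_rot: [-0.003, 0.001, 1.0, 0.002]
contact_force: [-0.3, 0.4, -0.4]
gripper_width: -0.001
grasp_force: 0.0
```

```bash
python3 -c "
from h import *
go([.448,-.2605,.068])
"
```

```text
tcp [ 0.4434 -0.259   0.0954] tool y ang 89.88596915518382 t 6.7
tool-axes shift [-0.0047 -0.0017  0.0274]
```

In the tool's units: 0.014 m is 0.224, 0.01 m is 0.16.

Emit:
shift_gripper(segments="0 -0.032 -0.016 0.16 0 0 0 | 0 0 0 0.224 0 0 0 | 0 0 0 0.064 0 0 0 | 0 0 0 0 0 0 0")

```text
time: 7.2
tool_pos: [0.4488, -0.2608, 0.0719]
tool_rot: [0.0, -0.0, 1.0, -0.0]
contact_force: [-0.5, -0.3, 3.1]
gripper_width: 0.001
grasp_force: 1.6
```

Emit:
shift_gripper(segments="0 0 0 -0.128 0 0 0 | 0 0 0 0 0 0 0")

```text
time: 7.45
tool_pos: [0.4486, -0.261, 0.08]
tool_rot: [0.0, 0.0, 1.0, -0.0]
contact_force: [-0.9, -0.4, 0.4]
gripper_width: 0.001
grasp_force: 0.0
```

In the tool's units: 0.008 m is 0.128, 0.003 m is 0.048.

Emit:
shift_gripper(segments="0 0 0 0.128 0 0 0 | 0 0 0 0.048 0 0 0 | 0 0 0 0.016 0 0 0 | 0 0 0 0 0 0 0")

```text
time: 7.95
tool_pos: [0.4492, -0.2616, 0.0717]
tool_rot: [0.0, 0.0, 1.0, -0.0]
contact_force: [-9.8, 7.1, 27.5]
gripper_width: -0.001
grasp_force: 13.3
```

Emit:
shift_gripper(segments="0 0 0 -0.096 0 0 0 | 0 0 0 0 0 0 0")

```text
time: 8.2
tool_pos: [0.4482, -0.2609, 0.073]
tool_rot: [0.0, 0.0, 1.0, -0.0]
contact_force: [0.5, -1.1, -0.5]
gripper_width: -0.004
grasp_force: 0.0
```

In the tool's units: -0.02 m is -0.32, -0.06 m is -0.96.

Emit:
shift_gripper(segments="0 0 0 -0.96 0 0 0 | 1 0.064 0.64 -0.32 0 0 0 | 1 0.096 0.8 0 0 0 0 | 1 0.064 0.592 0 0 0 -0.096 | 1 0 0 0 0 0 0")

```text
time: 8.82
tool_pos: [0.4335, -0.1319, 0.1519]
tool_rot: [-0.001, -0.049, 0.999, 0.001]
contact_force: [-0.9, -0.2, -0.2]
gripper_width: 0.849
grasp_force: 0.0
```

```bash
python3 -c "
from h import *
go([.4345,-.1337,.016])
p=manip.camera_params('wrist');im=manip.grab_frame('wrist');cv2.imwrite('pics/w3.png',im[:,:,::-1]);print(p['xyz'],p['orientation'])
"
```

```text
tcp [ 0.4335 -0.1319  0.1519] tool y ang 95.64923164135519 t 8.825
tool-axes shift [-0.0011 -0.0021  0.1359]
[ 0.35   -0.1399  0.295 ] [0.1088 0.6624 0.7313 0.1211]
```

View pics/w3.png

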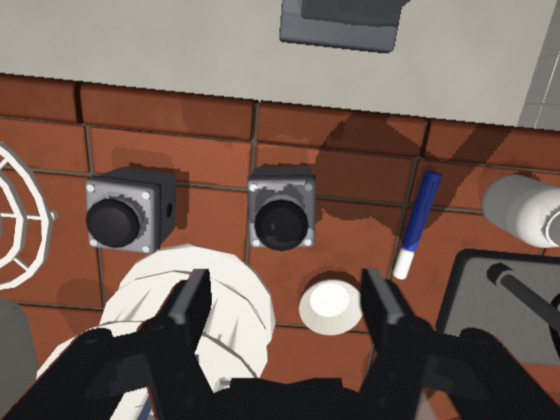

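Housing 2 is square to the gripper, with its head out at (281,225). Head 3 at (113,222) sits visibly lower, so it has latched. Descending to grasp switch 2.

Emit:
shift_gripper(segments="1 -0.016 -0.032 0.64 0 0 0 | 1 0 0 0.8 0 0 0 | 1 0 0 0.736 0 0 0 | 1 0 0 0 0 0 0")

```text
time: 9.38
tool_pos: [0.4321, -0.1351, 0.0133]
tool_rot: [-0.004, -0.047, 0.999, 0.002]
contact_force: [-0.1, 0.3, 0.3]
gripper_width: 1.004
grasp_force: 0.0
```

Emit:
shift_gripper(segments="0 0 0 0 0 0 0 | 0 0 0 0 0 0 0 | 0 0 0 0 0 0 0 | 0 0 0 0 0 0 0")

```text
time: 9.88
tool_pos: [0.4376, -0.1369, 0.02]
tool_rot: [0.002, -0.048, 0.999, -0.001]
contact_force: [0.6, -0.3, 7.5]
gripper_width: 0.624
grasp_force: 64.9
```

In the tool's units: -0.06 m is -0.96, 0.005 m is 0.08.

Emit:
shift_gripper(segments="0 0 0 -0.64 0 0 0 | 0 0 0 -0.96 0 0 0 | 0 0.16 0 -0.96 0 0 0 | 0 0.288 0.08 -0.928 0 0 0 | 0 0.32 0 -0.928 0 0 0")

```text
time: 10.5
tool_pos: [0.3861, -0.1349, 0.2949]
tool_rot: [0.0, -0.048, 0.999, -0.0]
contact_force: [1.8, -1.3, -3.0]
gripper_width: 0.627
grasp_force: 64.6
```

Emit:
shift_gripper(segments="0 -0.08 0.8 0 0 0 -0.056 | 0 -0.128 0.912 0 0 0 0 | 0 -0.128 0.912 0 0 0 0 | 0 -0.128 0.912 0 0 0 0 | 0 -0.128 0.912 0 0 0 0")

```text
time: 11.12
tool_pos: [0.3838, 0.1468, 0.2932]
tool_rot: [0.0, -0.076, 0.997, -0.0]
contact_force: [1.4, 0.0, -3.2]
gripper_width: 0.626
grasp_force: 64.8
```

```bash
python3 -c "
from h import *
s=manip.state();print(s['gripper_width'],s['grasp_force'])
go([.40,.3,.3])
"
```

```text
0.6255460251861791 64.75152969360352
tcp [0.3838 0.1468 0.2932] tool y ang 98.68137469666262 t 11.125
tool-axes shift [-0.0391  0.1491 -0.0068]
```

In the tool's units: 0.055 m is 0.88, -0.045 m is -0.72.

Emit:
shift_gripper(segments="0 -0.16 0.88 0 0 0 0 | 0 -0.16 0.88 0 0 0 0 | 0 -0.48 0.72 0 0 0 0 | 0 -0.72 0.56 0 0 0 0 | 0 0 0 0 0 0 0")

```text
time: 11.75
tool_pos: [0.4505, 0.3489, 0.2898]
tool_rot: [-0.003, -0.077, 0.997, -0.001]
contact_force: [-0.9, -0.7, -3.3]
gripper_width: 0.623
grasp_force: 64.7
```

```bash
python3 -c "
from h import *
go([.5542,.3663,.25])
im=manip.grab_frame('top');cv2.imwrite('pics/t2.png',cv2.resize(im[140:250,130:290,::-1],None,fx=5,fy=5,interpolation=cv2.INTER_CUBIC))
"
```

```text
tcp [0.4505 0.3489 0.2898] tool y ang 98.79736130031188 t 11.75
tool-axes shift [-0.1054  0.0014  0.0392]
```

View pics/t2.png

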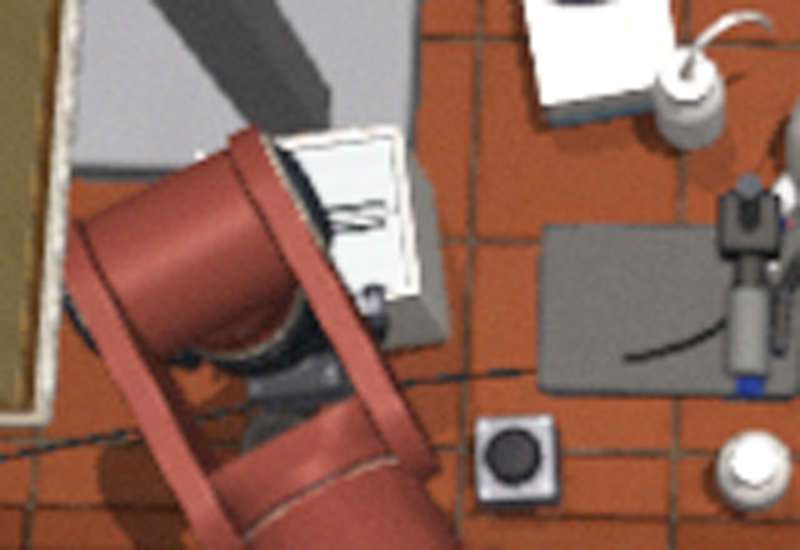

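The switch is held; the wrist is close to the wall cabinet's edge in the picture (arm's left edge near (68,230) against the cabinet edge). I'll check that clearance before moving in.

```bash
python3 - <<'E'
from h import *
t=manip.camera_params("top");s=manip.camera_params("scene")
for z in(.3,.45,.6,.75,.9):print(z,"top cab",ray(t,(140,222),z)[:2],"armleft",ray(t,(143.5,186),z)[:2])
def d(p,uv):
    v=rot(p["orientation"]).apply(np.linalg.inv(p["intrinsics"])@[*uv,1]);return v/np.linalg.norm(v)
a,b=d(t,(140,222)),d(s,(84,44))
A=np.c_[a,-b];k,r,_,_=np.linalg.lstsq(A,s["xyz"]-t["xyz"],rcond=None)
print(t["xyz"]+k[0]*a,s["xyz"]+k[1]*b)
E
```

```text
0.3 top cab [0.4117 0.4905] armleft [0.5201 0.4875]
0.45 top cab [0.3902 0.448 ] armleft [0.4878 0.4453]
0.6 top cab [0.3688 0.4054] armleft [0.4554 0.4031]
0.75 top cab [0.3473 0.3629] armleft [0.4231 0.3608]
0.9 top cab [0.3259 0.3203] armleft [0.3907 0.3186]
[0.3546 0.3774 0.6988] [0.2085 0.5147 0.7168]
```

```bash
python3 - <<'E'
from h import *
t=manip.camera_params("top");s=manip.camera_params("scene")
def d(p,uv): return rot(p["orientation"]).apply(np.linalg.inv(p["intrinsics"])@[*uv,1])
n1=np.cross(d(t,(140,222)),d(t,(152,1)));n2=np.cross(d(s,(84,46)),d(s,(330,3)))
# point on line at each x, y,z from two planes
dirn=np.cross(n1,n2);print("dir",dirn/np.linalg.norm(dirn))
for x in(.3,.35,.45,.55,.65):
    M=np.array([n1[1:],n2[1:]]);b=np.array([n1@t["xyz"]-n1[0]*x,n2@s["xyz"]-n2[0]*x]);print(x,np.linalg.solve(M,b))
im=cv2.imread("pics/scene0.png");
for u in(100,150,200,250,300):
    print(u,[tuple(im[v,u]) for v in range(2,60,4)])
p=manip.state()["joint_pos"];print(p)
E
```

```text
dir [ 0.999   0.0255 -0.0363]
0.3 [0.365 0.74 ]
0.35 [0.3662 0.7382]
0.45 [0.3688 0.7346]
0.55 [0.3714 0.7309]
0.65 [0.3739 0.7273]
100 [(np.uint8(51), np.uint8(81), np.uint8(97)), (np.uint8(52), np.uint8(83), np.uint8(99)), (np.uint8(54), np.uint8(84), np.uint8(103)), (np.uint8(53), np.uint8(84), np.uint8(100)), (np.uint8(53), np.uint8(86), np.uint8(101)), (np.uint8(59), np.uint8(91), np.uint8(103)), (np.uint8(53), np.uint8(84), np.uint8(101)), (np.uint8(59), np.uint8(92), np.uint8(109)), (np.uint8(55), np.uint8(87), np.uint8(101)), (np.uint8(56), np.uint8(86), np.uint8(104)), (np.uint8(183), np.uint8(198), np.uint8(209)), (np.uint8(83), np.uint8(88), np.uint8(93)), (np.uint8(124), np.uint8(126), np.uint8(130)), (np.uint8(122), np.uint8(127), np.uint8(131)), (np.uint8(122), np.uint8(129), np.uint8(133))]
150 [(np.uint8(54), np.uint8(88), np.uint8(106)), (np.uint8(53), np.uint8(89), np.uint8(104)), (np.uint8(55), np.uint8(88), np.uint8(106)), (np.uint8(58), np.uint8(90), np.uint8(103)), (np.uint8(54), np.uint8(86), np.uint8(100)), (np.uint8(56), np.uint8(91), np.uint8(107)), (np.uint
[... 1849 characters left out ...]
uint8(29), np.uint8(56), np.uint8(85)), (np.uint8(198), np.uint8(209), np.uint8(216)), (np.uint8(119), np.uint8(123), np.uint8(128)), (np.uint8(121), np.uint8(122), np.uint8(128)), (np.uint8(132), np.uint8(137), np.uint8(142)), (np.uint8(130), np.uint8(135), np.uint8(140)), (np.uint8(117), np.uint8(123), np.uint8(125)), (np.uint8(122), np.uint8(124), np.uint8(128)), (np.uint8(116), np.uint8(122), np.uint8(125)), (np.uint8(115), np.uint8(120), np.uint8(121)), (np.uint8(133), np.uint8(136), np.uint8(142)), (np.uint8(118), np.uint8(123), np.uint8(128)), (np.uint8(118), np.uint8(123), np.uint8(126)), (np.uint8(117), np.uint8(121), np.uint8(128))]
[ 0.5275 -0.1069  1.671  -0.0003  1.5825 -1.1961]
```

```bash
python3 - <<'E'
from h import *
t=manip.camera_params("top");s=manip.camera_params("scene")
def d(p,uv): return rot(p["orientation"]).apply(np.linalg.inv(p["intrinsics"])@[*uv,1])
n1=np.cross(d(t,(140,222)),d(t,(152,1)));n2=np.cross(d(s,(150,51)),d(s,(300,11)))
for x in(.35,.55,.65):
    M=np.array([n1[1:],n2[1:]]);b=np.array([n1@t["xyz"]-n1[0]*x,n2@s["xyz"]-n2[0]*x]);print(x,np.linalg.solve(M,b))
go([.5542,.3663,.23])
im=manip.grab_frame('scene');cv2.imwrite('pics/s2.png',cv2.resize(im[0:280,30:360,::-1],None,fx=2.1,fy=2.1))
E
```

```text
0.35 [0.3789 0.6931]
0.55 [0.3823 0.6921]
0.65 [0.384  0.6916]
tcp [0.4497 0.3478 0.2909] tool y ang 98.7558694166246 t 11.8
tool-axes shift [-0.1064  0.0025  0.0604]
```

View pics/s2.png

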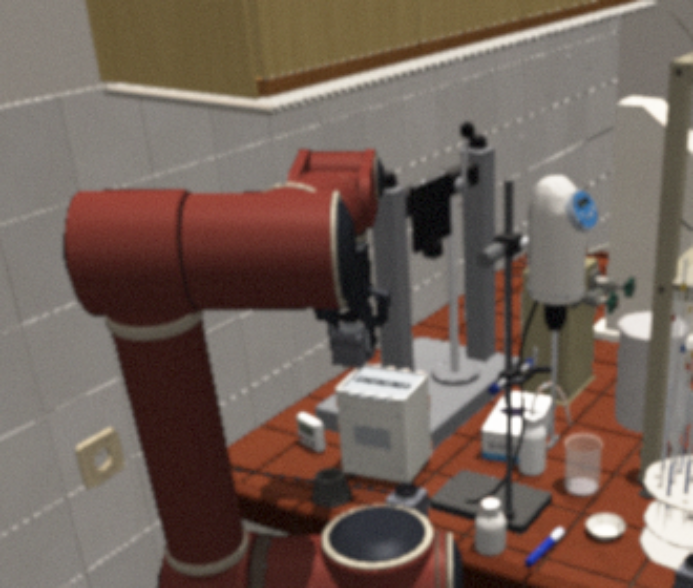

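The cabinet's underside is at about z 0.69, well above the wrist, so the way to the box is clear.

Emit:
shift_gripper(segments="0 -0.64 0.016 0 0 0 0 | 0 -0.64 0.016 0.16 0 0 0 | 0 -0.4 0.016 0.32 0 0 0 | 0 0 0 0 0 0 0")

```text
time: 12.35
tool_pos: [0.5529, 0.3643, 0.2614]
tool_rot: [-0.002, -0.075, 0.997, -0.001]
contact_force: [-0.8, 0.2, -2.8]
gripper_width: 0.626
grasp_force: 64.7
```

```bash
python3 -c "
from h import *
go([.5542,.3663,.135])
"
```

```text
tcp [0.5529 0.3643 0.2614] tool y ang 98.57560421524136 t 12.35
tool-axes shift [-0.002   0.0019  0.1264]
```

Emit:
shift_gripper(segments="0 -0.032 0.016 0.64 0 0 0 | 0 0 0 0.48 0 0 0 | 0 0 0 0.48 0 0 0 | 0 0 0 0.416 0 0 0 | 0 0 0 0 0 0 0")

```text
time: 12.98
tool_pos: [0.5528, 0.3661, 0.1359]
tool_rot: [-0.002, -0.076, 0.997, -0.001]
contact_force: [0.2, 0.3, -3.8]
gripper_width: 0.622
grasp_force: 64.8
```

```bash
python3 -c "
from h import *
go([.5542,.3663,.135])
"
```

```text
tcp [0.5528 0.3661 0.1359] tool y ang 98.6782090095693 t 12.975
tool-axes shift [-0.0014  0.      0.0009]
```

Down inside without any notable contact force; opening partway now.

Emit:
shift_gripper(segments="0.8 0 0 0 0 0 0 | 0.8 0 0 0 0 0 0 | 0.8 0 0 0 0 0 0 | 0.8 0 0 0 0 0 0")

```text
time: 13.48
tool_pos: [0.5556, 0.3676, 0.1384]
tool_rot: [0.001, -0.076, 0.997, 0.0]
contact_force: [-0.0, -0.3, -0.0]
gripper_width: 0.798
grasp_force: 0.3
```

Emit:
shift_gripper(segments="0.8 0 0 -0.64 0 0 0 | 0.8 0 0 -0.8 0 0 0 | 0.8 0 0 -0.8 0 0 0 | 0.8 0.32 0 -0.48 0 0 0 | 0.8 0.96 0 0 0 0 0")

```text
time: 14.1
tool_pos: [0.4777, 0.3557, 0.3113]
tool_rot: [0.003, -0.075, 0.997, 0.001]
contact_force: [-1.0, 0.2, 0.7]
gripper_width: 0.807
grasp_force: 0.0
```

Emit:
shift_gripper(segments="0.8 0.96 0 0 0 0 0 | 0.8 0.8 -0.48 0 0 0 0 | 0.8 0 -0.96 0 0 0 0 | 0.8 0 -0.96 0 0 0 0 | 0.8 0 -0.96 0 0 0 0")

```text
time: 14.72
tool_pos: [0.3986, 0.1296, 0.3076]
tool_rot: [0.001, -0.076, 0.997, -0.0]
contact_force: [0.2, -0.4, -0.1]
gripper_width: 0.8
grasp_force: 0.0
```

Emit:
shift_gripper(segments="0.8 0 -0.96 0 0 0 0 | 0.8 0 -0.96 0 0 0 0 | 0.8 0 0 0 0 0 0 | 0.8 0 0 0 0 0 0")

```text
time: 15.22
tool_pos: [0.417, 0.0126, 0.3074]
tool_rot: [-0.0, -0.075, 0.997, 0.0]
contact_force: [-0.9, -0.3, 0.3]
gripper_width: 0.798
grasp_force: 0.0
```

```bash
python3 - <<'E'
from h import *
im=manip.grab_frame('top');o=np.zeros((570,800,3),np.uint8)
r=lambda a,w,h:cv2.resize(a,(w,h),interpolation=cv2.INTER_CUBIC)
o[:300,:480]=r(im[150:250,150:310],480,300)
o[:240,480:]=r(im[205:245,330:395],320,240)
s=manip.grab_frame('scene')
o[300:570,:540]=r(s[165:300,160:430],540,270)
cv2.imwrite('pics/f.png',o[:,:,::-1])
E
```

```text
(no output)
```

View pics/f.png

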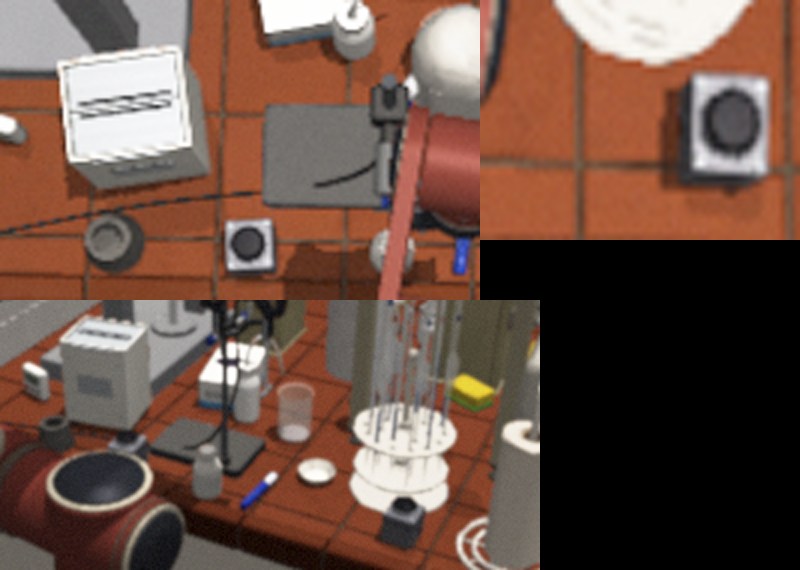

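The flap is shut, switches 1 and 3 are standing with their buttons in, and the other items are where they were. I'll back the hand away from the stirrer, then hand in.

In the tool's units: 0.03 m is 0.48, 0.02 m is 0.32.

Emit:
shift_gripper(segments="0.8 0.48 0 0 0 0 0 | 0.8 0.32 0 0 0 0 0 | 0.8 0 0 0 0 0 0 | 0.8 0 0 0 0 0 0")

```text
time: 15.82
tool_pos: [0.368, 0.0057, 0.3074]
tool_rot: [0.0, -0.077, 0.997, 0.0]
contact_force: [-0.9, 0.6, 0.6]
gripper_width: 0.798
grasp_force: 0.0
```

```bash
python3 -c "
from plant import manip
print(manip.job_done())"
```

```text
the job is handed in; nothing more can be done
None
```

I tested all three switches: 1 and 3 latched and are still standing with their buttons in; 2 sprang back and is in the reject box with the flap shut over it, and the job was handed in at about 16 s of robot time.

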